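# Rock the empty block out of the dry-block heater

## Task

One of the two aluminium blocks in the dry-block heater has sample vials in it and stays in use; take the other, empty one by its T-handle and, as it sits tight in its well, rock it several degrees to one side and the other, across the crossbar, working it up until the well's springs let go (a straight pull would only lift the heater). Finish while still holding it in the gripper, about level, over its well and just clear of it: a centimetre or two above the rim. The heater stays standing where it is; leave the vials in their block and the things around it alone.

Things in the scene. Friction and masses are not known exactly. Their poses are not given: they have to be found in the camera images.
- heater: dry-block heater, white case 220 (x) x 260 (y) x 80 mm high, sloping blue panel along its -x end, 2.2 kg, loose on rubber feet: it tips up when a block is pulled with about 20 N. Origin: centre of its underside, z up. Two open wells in its top, centred at x 35, y +40 and -40 mm, each 74 (x) x 68 (y) and 30 mm deep: floor at z 50, rim at z 80
- well_left (a point): the well on the heater's +y side; point: centre of its floor, axes as the heater's. Two leaf springs, one in each y side, bulge 12 mm above the floor and press on the block with about 22 N: each holds by about 13 N of friction until the underside has passed the bulge. The block can lean 0.2 rad either way about x; pivoting on one side by 0.1 rad raises the other side 6 mm
- well_right (a point): the well on the heater's -y side; point: centre of its floor, axes as the heater's. Two leaf springs, one in each y side, bulge 12 mm above the floor and press on the block with about 22 N: each holds by about 13 N of friction until the underside has passed the bulge. The block can lean 0.2 rad either way about x; pivoting on one side by 0.1 rad raises the other side 6 mm
- block_1_grip (a point): one of two like aluminium blocks, 70 (x) x 60 (y) x 45 mm tall, 0.42 kg, four 16 mm holes in its top; on its middle a fixed T-handle: 10 mm post, black crossbar 60 long (x) x 14 wide (y) x 18 mm high. Point: crossbar's centre, 45 mm above the block's top, 90 above its underside; 140 above the heater's underside when home. Axes as the heater's. In either well, with or without vials
- block_2_grip (a point): the other block, alike; point: its crossbar's centre, 90 mm above its underside; x along the crossbar, y across it, z up. In either well, with or without vials: see where the vials stand
- vial_1_cap (a point): 4 ml glass sample vial, 15 mm across, 45 mm tall, with a white screw cap 16 mm across and 11.5 mm high, in a hole of one block, its upper 17 mm showing; point: on its axis in the cap, 39 mm above its foot, 11 mm above the block's top. All four vials stand in the same block, 27 mm from its handle's axis
- vial_2_cap (a point): 4 ml glass sample vial, 15 mm across, 45 mm tall, with a white screw cap 16 mm across and 11.5 mm high, in a hole of one block, its upper 17 mm showing; point: on its axis in the cap, 39 mm above its foot, 11 mm above the block's top. All four vials stand in the same block, 27 mm from its handle's axis
- vial_3_cap (a point): 4 ml glass sample vial, 15 mm across, 45 mm tall, with a white screw cap 16 mm across and 11.5 mm high, in a hole of one block, its upper 17 mm showing; point: on its axis in the cap, 39 mm above its foot, 11 mm above the block's top. All four vials stand in the same block, 27 mm from its handle's axis
- vial_4_cap (a point): 4 ml glass sample vial, 15 mm across, 45 mm tall, with a white screw cap 16 mm across and 11.5 mm high, in a hole of one block, its upper 17 mm showing; point: on its axis in the cap, 39 mm above its foot, 11 mm above the block's top. All four vials stand in the same block, 27 mm from its handle's axis
- tip_box: bystander: pipette-tip box, grey with a yellow top, 122 x 82 x 52 mm; origin at the centre of its underside; leave it alone
- tube_rack: bystander: black tube rack 100 x 62 mm with tubes in it, 52 mm high; origin at the centre of its underside; leave it alone
- well_plate: bystander: white 96-well plate, 127 x 85 x 14 mm; origin at the centre of its underside; leave it alone
Not all that is in view belongs to the job. Leave any blue look-alike of the part that bears block_1_grip alone.

How it is judged:
By the outcome, as a careful person would: the job done as asked, in the order asked, and still so for the second after the job is handed in, while the arm keeps its last pose, push and grip.
It also fails if it takes over 40 s, if anything falls off the work surface, if the arm or the gripper's body presses on something with over 40 N, if the wrist force passes 120 N, or if a joint passes its speed limit or range.

## Robot

A 6-joint arm with a two-finger parallel gripper is mounted at the origin on the work surface. World frame = base frame: x ahead of the robot, y to its left, z up, the work surface at z = 0. Lengths are in m, angles in degrees, forces in N, time in s.
With the tool pointing down it reaches from about 0.3 to 0.75 m from the base axis. Payload 8.5 kg.
Tool frame: the origin (TCP) lies at the very end of the fingers, on their centre line; the grasp point (between the pads) lies 19 mm behind it; z points along the fingers, y is the line along which they close (so a half turn about z gives the same grasp; the last joint's range is limited). The gripper opens to 85 mm and grips with 20 to 120 N. Pads are 22 mm wide; open, the fingers measure 114 mm over their backs; the gripper's body (76 mm by 85 mm) begins 54 mm behind the grasp point. The pads swing forward as they close: fully open they stand 13 mm farther back than shut.
Start: joints at [61.862, 21.807, 74.336, -0, 83.858, -12.336], TCP at [0.15, 0.529, 0.231] pointing down, gripper open.
Joint ranges: [-178.18, 178.18], [-50.72, 133.34], [12.68, 142.11], [-81.47, 261.47], [9.98, 163.14], [-165.26, 165.26]. Speed limits (degrees/s): [136.94, 136.94, 180, 180, 180, 180].

## Interface

Orientations are given as a 3x3 rotation matrix whose columns are the frame's x, y, z axes.
In Python, from rig import env, imaging gives the robot as it stands. The module is installed in compiled form; this text tells all that it offers.
- The arm moves only by the tool arm_command, never from a script. Its arguments are lists of equal length, an entry for each row: "turn": the turn, a rotation vector about the tool's x, y, z in units of 5 degrees (1.0 is 5 degrees), a list of three; "xyz": the shift along the tool's x, y, z in units of 50 mm (1.0 is 50 mm), a list of three; "claw": the finger opening in mm, from 0 to 85.4. A call has 1 to 12 rows; each row shifts and turns the commanded pose from where the row before left it, along the tool's axes as they then stand; what a row does not reach is not made up. A row lasts 1/10 s, in which the tool goes at most 50 mm and 8.59 degrees, less where a joint would pass 70% of its speed; a pose out of reach is approached as far as the arm can. A call is refused whole if a number of a shift passes 1 or a number of a turn 1, either way. A call with a gripper value outside its range is refused whole. The fingers move at their own pace and stop on an object; "squeeze" is the grip in N (left out, the last holds). Time passes only in rows, so rows that do not move let the fingers close. It gives the time, the measured TCP pose, the force, the opening and the grip force at its end, in the units of the state.
- env.observe(): the state, without advancing time (a new reading comes with each control period).
- imaging.get_image(name): name is "scene" or "side" or "wrist"; returns (picture, depth): 420x560x3 uint8, blue, green, red; 420x560 float32, m along the optical axis (not along the pixel's ray), 0 where there is no reading.
- imaging.camera_info(name): a dict with "camera_matrix" (3x3 intrinsics, pixels), "k1" (the pictures are not rectified: a ray, as slopes to the right and down, at radius r is drawn at 1 + k1 r^2 times it, then the intrinsics apply), "rvec" (rotation vector, rad) and "tvec" (3), from world to camera coordinates, as OpenCV has them. Camera axes: x right, y down, z forward; pixel columns grow to the right and rows downward; lengths in m; the calibration is good to about 2 mm. A picture is of the moment at which its call begins: read the wrist's pose just before it. camera_info takes no time and is no camera call; for the wrist camera it gives the pose at the moment of the call.
- env.close_job(): hands the job in; it is judged then, once.
The state is a dict: "time_s": time; "q": joint angles; "qvel": joint speeds; "joint_efforts": joint torques, N m; "position": TCP position; "tool_rot": TCP orientation; "ft_force": force on the tool from outside, world axes, zero at the start; "wrist_torque": the same for the moment, N m; "grip_width": finger opening in m; "gripper_force": force on a finger pad.
Only numpy, scipy, OpenCV 4.12 (cv2) and the standard library are available. Lean on these libraries where they do the work, as an engineer would, in place of code of your own. Each camera call takes 0.05 s, during which the arm holds its last target. There are 200 camera calls.

## Working session

There is one attempt and no reset: what is moved stays moved. The work goes in short steps, Python scripts to look and compute and a tool call to move; the robot and the scene stay as the last step left them, time stands still between calls to the robot, and variables do not carry over. Pictures are saved under pics/ and viewed, at most 10 in all, crops included, and the job is handed in when it is done.

Besides the shell and the picture viewer there is one more tool, called as a command line: name --argument value ..., lists and objects as JSON in quotes. arm_command: Moves the arm, as the interface text tells. Its arguments: {"type":"object","properties":{"turn":{"type":"array"},"xyz":{"type":"array"},"claw":{"type":"array"},"squeeze":{"type":"number"}},"required":["turn","xyz","claw"]}

```bash
mkdir -p pics; cat > h.py <<'E'
import numpy as np, cv2
from rig import env, imaging
def cam(n):
    c=imaging.camera_info(n); R,_=cv2.Rodrigues(np.array(c["rvec"],float)); return np.array(c["camera_matrix"]),c["k1"],R,np.array(c["tvec"],float).ravel()
def rays(n,uv,c=None):
    K,k1,R,t=c or cam(n); uv=np.atleast_2d(uv).astype(float)
    p=cv2.undistortPoints(uv[:,None],K,np.array([k1,0,0,0.]))[:,0]
    return np.c_[p,np.ones(len(p))],R,t
def pts(n,uv,d,c=None):   # depth -> world
    r,R,t=rays(n,uv,c); return (r*np.atleast_1d(d)[:,None]-t)@R
def onz(n,uv,z,c=None):
    r,R,t=rays(n,uv,c); o=-t@R; d=r@R; return o+d*((z-o[2])/d[:,2])[:,None]
def shot(n):
    c=cam(n); im,d=imaging.get_image(n); return im,d,c
E
python3 - <<'E'
from h import *
ims=[]
for n in("scene","side"):
    im,d,c=shot(n); cv2.imwrite(f"pics/{n}0.png",im); np.savez(f"{n}0.npz",im=im,d=d,K=c[0],k1=c[1],R=c[2],t=c[3]); print(n,-c[3]@c[2],c[2][2])
s=env.observe(); print(s["time_s"],s["position"],s["tool_rot"],s["ft_force"],s["gripper_force"])
E
```

```text
scene [0.88695226 0.68903769 0.66188283] [-0.41511523 -0.72008928 -0.55601328]
side [ 0.38709631 -0.77747837  0.80344192] [ 0.08930343  0.74310487 -0.6631893 ]
0.1 [0.14965334 0.52896846 0.23078338] [[-9.62205490e-01  2.72323728e-01 -6.18279622e-04]
 [ 2.72324286e-01  9.62204836e-01 -1.15595203e-03]
 [ 2.80118475e-04 -1.28063595e-03 -9.99999141e-01]] [-0.25593432  0.88559979 -0.1741984 ] 0.0
```

View pics/scene0.png

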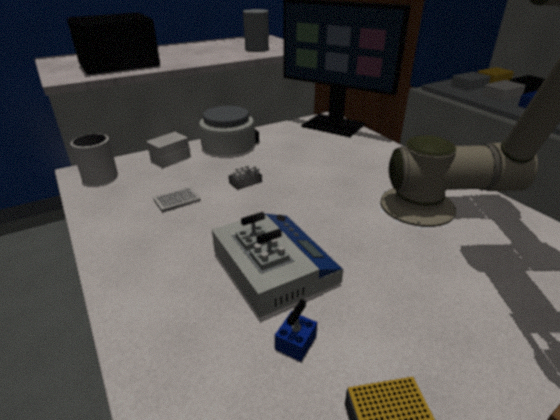

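View pics/side0.png

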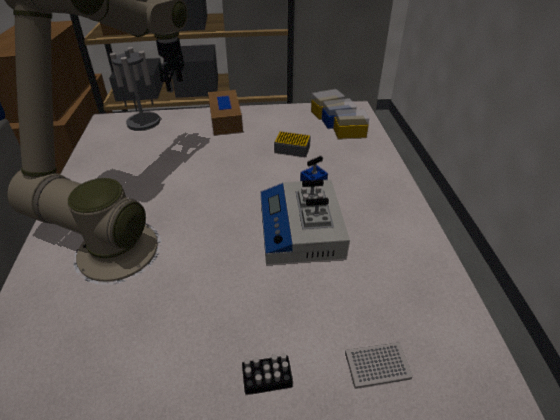

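Scene: the heater is around (275,258), with crossbars at (253,218) and (268,237) and the blue look-alike at (296,335). Side: the heater is at (305,220), with crossbars at (313,182) and (316,202). Next I'll enlarge both views to see which block holds the vials, and measure the crossbars.

```bash
python3 - <<'E'
from h import *
out=[]
for n,(u0,v0,w,h) in dict(scene=(205,200,140,110),side=(255,145,100,120*100//140)).items():
    im=cv2.imread(f"pics/{n}0.png")[v0:v0+h,u0:u0+w]; im=cv2.convertScaleAbs(im,alpha=1.5,beta=10)
    out.append(cv2.resize(im,(395,int(395*h/w)),interpolation=cv2.INTER_CUBIC))
H=max(o.shape[0] for o in out); out=[cv2.copyMakeBorder(o,0,H-o.shape[0],0,5,0) for o in out]
cv2.imwrite("pics/crop0.png",np.hstack(out))
for n,(u0,v0,u1,v1) in dict(scene=(235,205,290,250),side=(298,170,335,210)).items():
    z=np.load(n+"0.npz"); c=(z["K"],float(z["k1"]),z["R"],z["t"]); im=z["im"]; d=z["d"]
    m=np.zeros(im.shape[:2],np.uint8); m[v0:v1,u0:u1]=(im[v0:v1,u0:u1].max(2)<60)*255
    k,l,st,ce=cv2.connectedComponentsWithStats(m)
    for i in range(1,k):
        if st[i,4]<25: continue
        v,u=np.nonzero((l==i)&(d>0)); P=pts(n,np.c_[u,v],d[v,u],c); 
        q=P[P[:,2]>.125]
        print(n,ce[i],st[i],len(q),q.mean(0).round(4) if len(q) else P.mean(0), np.percentile(P[:,2],[5,50,95]).round(3))
        if len(q)>10:
            (cx,cy),sz,a=cv2.minAreaRect((q[:,:2]*1000).astype(np.float32)); print("  rect",cx,cy,sz,a)
    # white case top
    v,u=np.nonzero(d>0); P=pts(n,np.c_[u,v],d[v,u],c)
    q=P[(abs(P[:,2]-.08)<.006)&(P[:,0]>.25)&(P[:,0]<.75)&(abs(P[:,1])<.3)]
    (cx,cy),sz,a=cv2.minAreaRect((q[:,:2]*1000).astype(np.float32)); print(n,"case",len(q),cx,cy,sz,a,q.min(0),q.max(0))
E
```

```text
scene [261.20669291 230.40354331] [241 213  41  37 508] 377 [0.5624 0.0394 0.1421] [0.094 0.14  0.149]
  rect 559.2010498046875 33.24551010131836 (93.69477844238281, 59.18886184692383) 88.8014907836914
scene [280.6875     217.97916667] [276 215  10   7  48] 0 [ 0.45201685 -0.06243584  0.07139541] [0.065 0.072 0.077]
scene [245.   244.25] [236 236  18  14  68] 0 [0.58892822 0.00480965 0.08287551] [0.077 0.082 0.09 ]
scene case 3393 542.5950317382812 84.75428009033203 (370.52178955078125, 186.5586700439453) 88.84843444824219 [ 0.4461694  -0.10223797  0.07400663] [0.63486586 0.26849535 0.08599235]
side [310.75 172.  ] [304 170  14   5  28] 0 [0.58929424 0.24806722 0.04846023] [0.038 0.049 0.058]
side [312.35950413 182.0661157 ] [301 173  27  22 242] 152 [0.5598 0.0666 0.1448] [0.029 0.139 0.152]
  rect 560.6121215820312 69.0283203125 (58.725921630859375, 14.238787651062012) 1.064387321472168
side [314.01646091 201.90534979] [298 193  31  17 243] 165 [ 0.5583 -0.0137  0.1444] [0.081 0.14  0.151]
  rect 559.37646484375 -10.380438804626465 (16.293500900268555, 58.63996124267578) 89.39337158203125
side case 2807 543.32373046875 75.44041442871094 (353.6905517578125, 192.45010375976562) 88.23920440673828 [ 0.44241999 -0.10375154  0.07400829] [0.6366697  0.25026834 0.08597601]
```

View pics/crop0.png

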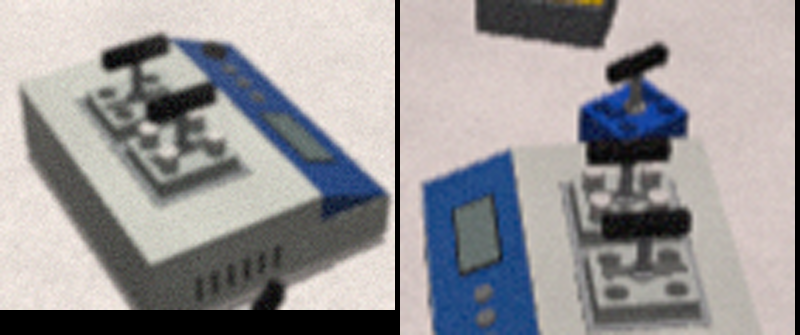

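The vials (white caps) stand in the +y block, scene (268,250) and side (312,197). The -y block shows open holes at scene (245,235) and side (316,210), so it is the empty one to take. The blue piece at scene (296,335) is the look-alike on the table. The target bar is at about (0.559, -0.011, 0.140), along world x. It passes the checks: height 0.14, 60 x 14 mm in size, and 79 mm from the other bar.

arm_command --turn '[[0,0,-0.8],[0,0,-0.8],[0,0,-0.8],[0,0,-0.75],[0,0,0],[0,0,0],[0,0,0],[0,0,0],[0,0,0],[0,0,0],[0,0,0],[0,0,0]]' --xyz '[[0,0,0],[0,0,0],[0,0,0],[0,0,0],[-0.6,-0.79,0],[-0.6,-0.79,0],[-0.6,-0.79,0],[-0.6,-0.79,0],[-0.6,-0.79,0],[-0.6,-0.79,0],[-0.6,-0.79,0],[-0.6,-0.79,0]]' --claw '[50,50,50,50,50,50,50,50,50,50,50,50]'

```text
time_s: 1.3
position: [0.3902, 0.2111, 0.2313]
tool_rot: [[-1.0, 0.001, -0.0], [0.001, 1.0, 0.0], [0.0, 0.0, -1.0]]
ft_force: [0.6, 1.4, -0.4]
grip_width: 0.0501
gripper_force: 0.0
```

arm_command --turn '[[0,0,0],[0,0,0],[0,0,0],[0,0,0],[0,0,0],[0,0,0],[0,0,0],[0,0,0]]' --xyz '[[-0.6,-0.79,0],[-0.6,-0.79,0],[-0.6,-0.79,0],[-0.6,-0.79,0],[-0.5,-0.7,0],[-0.4,-0.6,0],[0,0,0],[0,0,0]]' --claw '[50,50,50,50,50,50,50,50]'

```text
time_s: 2.1
position: [0.554, -0.0104, 0.2307]
tool_rot: [[-1.0, 0.002, -0.001], [0.002, 1.0, 0.001], [0.001, 0.001, -1.0]]
ft_force: [-0.4, 0.5, -0.4]
grip_width: 0.0504
gripper_force: 0.0
```

```bash
python3 - <<'E'
from h import *
im,d,c=shot("wrist"); cv2.imwrite("pics/wrist1.png",im); np.savez("wrist1.npz",im=im,d=d)
v,u=np.nonzero((d>0)&(im.max(2)<75)); P=pts("wrist",np.c_[u,v],d[v,u],c)
for y0 in(-.012,.068):
    q=P[(abs(P[:,2]-.149)<.006)&(abs(P[:,1]-y0)<.03)&(abs(P[:,0]-.56)<.06)]
    if len(q)>20:
        print(len(q),q.min(0),q.max(0),np.median(q[:,2]),cv2.minAreaRect((q[:,:2]*1000).astype(np.float32)))
        
E
```

```text
1454 [ 0.53018445 -0.01625637  0.14304083] [ 0.58818517 -0.00240335  0.15019372] 0.14779330817895897 ((559.21875, -9.206629753112793), (13.779436111450195, 58.01569747924805), 89.41212463378906)
1468 [0.53093007 0.062396   0.14302911] [0.58943402 0.07575448 0.15029662] 0.1478483494785396 ((560.1922607421875, 69.0909423828125), (12.981905937194824, 58.496742248535156), 89.53529357910156)
```

View pics/wrist1.png

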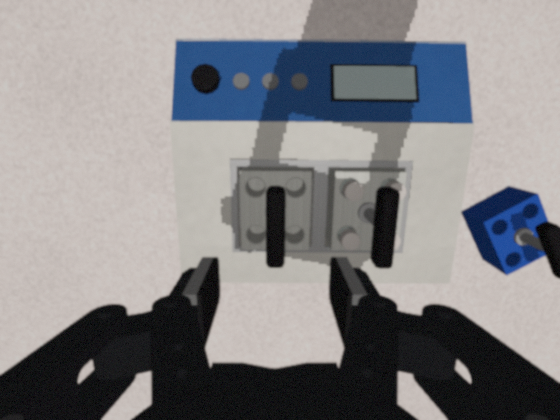

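The wrist view shows the empty block's bar at (275,226), left of the vial block's bar at (385,227), whose white caps are at (350,190), (350,240) and (390,190). The empty block's bar centre is (0.5592, -0.0092), top at 0.149, yaw -0.6°. I'll descend onto it.

arm_command --turn '[[0,0,0.1],[0,0,0],[0,0,0],[0,0,0],[0,0,0],[0,0,0]]' --xyz '[[-0.1,0.02,0.4],[0,0,0.6],[0,0,0.6],[0,0,0.4],[0,0,0.18],[0,0,0]]' --claw '[50,50,50,50,50,50]'

```text
time_s: 2.75
position: [0.5586, -0.0082, 0.1219]
tool_rot: [[-1.0, 0.008, -0.002], [0.008, 1.0, 0.0], [0.002, 0.0, -1.0]]
ft_force: [0.0, 0.2, 0.4]
grip_width: 0.05
gripper_force: 0.0
```

arm_command --turn '[[0,0,0],[0,0,0],[0,0,0],[0,0,0],[0,0,0],[0,0,0],[0,0,0],[0,0,0]]' --xyz '[[0,0,0],[0,0,0],[0,0,0],[0,0,0],[0,0,0],[0,0,0],[0,0,0],[0,0,0]]' --claw '[30,20,10,5,5,5,5,5]' --squeeze 100

```text
time_s: 3.55
position: [0.5597, -0.0095, 0.1237]
tool_rot: [[-1.0, 0.01, 0.002], [0.01, 1.0, -0.001], [-0.002, -0.001, -1.0]]
ft_force: [-1.6, -1.7, 5.3]
grip_width: 0.0122
gripper_force: 98.3
```

arm_command --turn '[[-0.2,0,0],[-0.2,0,0],[-0.2,0,0],[-0.2,0,0],[0,0,0]]' --xyz '[[0,-0.026,-0.011],[0,-0.026,-0.011],[0,-0.026,-0.011],[0,-0.026,-0.011],[0,0,0]]' --claw '[5,5,5,5,5]'

```text
time_s: 4.05
position: [0.5597, -0.0143, 0.1254]
tool_rot: [[-1.0, 0.01, 0.003], [0.01, 0.997, 0.072], [-0.002, 0.072, -0.997]]
ft_force: [-0.4, 4.6, 6.7]
grip_width: 0.0127
gripper_force: 98.9
```

arm_command --turn '[[-0.2,0,0],[-0.2,0,0],[-0.2,0,0],[-0.2,0,0],[0,0,0]]' --xyz '[[0,-0.026,-0.011],[0,-0.026,-0.011],[0,-0.026,-0.011],[0,-0.026,-0.011],[0,0,0]]' --claw '[5,5,5,5,5]'

```text
time_s: 4.55
position: [0.5596, -0.0195, 0.127]
tool_rot: [[-1.0, 0.01, 0.003], [0.01, 0.99, 0.142], [-0.002, 0.142, -0.99]]
ft_force: [-0.2, 5.7, 5.9]
grip_width: 0.0122
gripper_force: 98.8
```

arm_command --turn '[[0.2,0,0],[0.2,0,0],[0.2,0,0],[0.2,0,0],[0.2,0,0],[0.2,0,0],[0.2,0,0],[0.2,0,0],[0,0,0]]' --xyz '[[0,0.026,-0.014],[0,0.026,-0.014],[0,0.026,-0.014],[0,0.026,-0.014],[0,0.026,-0.014],[0,0.026,-0.014],[0,0.026,-0.014],[0,0.026,-0.014],[0,0,0]]' --claw '[5,5,5,5,5,5,5,5,5]'

```text
time_s: 5.45
position: [0.5591, -0.0095, 0.1318]
tool_rot: [[-1.0, 0.009, -0.001], [0.009, 1.0, -0.001], [0.001, -0.001, -1.0]]
ft_force: [4.3, 0.5, -14.7]
grip_width: 0.0124
gripper_force: 98.0
```

arm_command --turn '[[0.2,0,0],[0.2,0,0],[0.2,0,0],[0.2,0,0],[0.2,0,0],[0.2,0,0],[0.2,0,0],[0.2,0,0],[0,0,0]]' --xyz '[[0,0.026,-0.011],[0,0.026,-0.011],[0,0.026,-0.011],[0,0.026,-0.011],[0,0.026,-0.011],[0,0.026,-0.011],[0,0.026,-0.011],[0,0.026,-0.011],[0,0,0]]' --claw '[5,5,5,5,5,5,5,5,5]'

```text
time_s: 6.35
position: [0.5597, 0.0007, 0.1374]
tool_rot: [[-1.0, 0.009, 0.0], [0.009, 0.99, -0.141], [-0.002, -0.141, -0.99]]
ft_force: [-1.4, -4.4, 0.2]
grip_width: 0.0117
gripper_force: 100.6
```

Forces are low and the block is working up (centre about 14 mm, -y side past its spring). Now I'll rock back to raise the +y side.

arm_command --turn '[[-0.2,0,0],[-0.2,0,0],[-0.2,0,0],[-0.2,0,0],[-0.2,0,0],[-0.2,0,0],[-0.2,0,0],[-0.2,0,0],[0,0,0]]' --xyz '[[0,-0.026,-0.011],[0,-0.026,-0.011],[0,-0.026,-0.011],[0,-0.026,-0.011],[0,-0.026,-0.011],[0,-0.026,-0.011],[0,-0.026,-0.011],[0,-0.026,-0.011],[0,0,0]]' --claw '[5,5,5,5,5,5,5,5,5]'

```text
time_s: 7.25
position: [0.5594, -0.0096, 0.1415]
tool_rot: [[-1.0, 0.01, 0.0], [0.01, 1.0, 0.001], [-0.0, 0.001, -1.0]]
ft_force: [-0.3, 0.4, -3.8]
grip_width: 0.0121
gripper_force: 100.2
```

```bash
python3 - <<'E'
from h import *
im,d,c=shot("side"); s=env.observe(); print(s["time_s"],s["position"],s["ft_force"],s["wrist_torque"])
cv2.imwrite("pics/side2.png",cv2.resize(cv2.convertScaleAbs(im[140:275,245:365],alpha=1.5),(640,720)[:2] if 0 else (533,600),interpolation=cv2.INTER_CUBIC))
E
```

```text
7.3 [ 0.55926325 -0.00942429  0.14143987] [-0.18958475  0.23144367 -3.50374285] [ 0.01603391  0.00917031 -0.00516268]
```

View pics/side2.png

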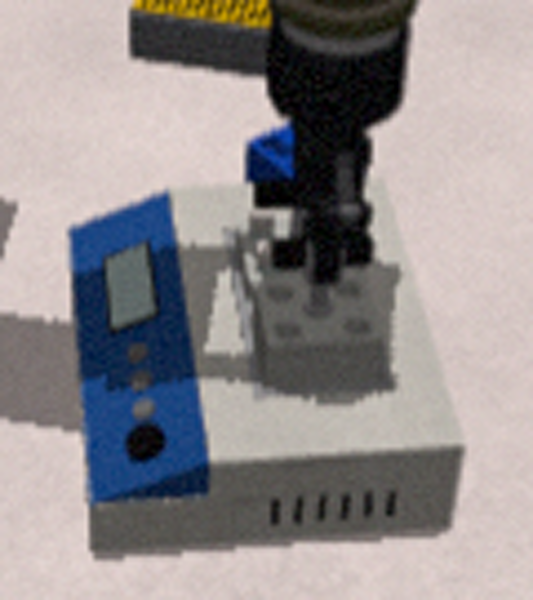

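The heater stands flat, and the block is level with its top at crop (320,305). The load is only its own weight (3.8 N), so the springs have let go. I'll raise it another 27 mm, so the underside ends about 15 mm above the rim.

arm_command --turn '[[0,0,0],[0,0,0],[0,0,0],[0,0,0],[0,0,0],[0,0,0],[0,0,0],[0,0,0],[0,0,0],[0,0,0]]' --xyz '[[0,0,-0.05],[0,0,-0.08],[0,0,-0.09],[0,0,-0.09],[0,0,-0.09],[0,0,-0.08],[0,0,-0.06],[0,0,0],[0,0,0],[0,0,0]]' --claw '[5,5,5,5,5,5,5,5,5,5]'

```text
time_s: 8.3
position: [0.5592, -0.0093, 0.1682]
tool_rot: [[-1.0, 0.01, -0.0], [0.01, 1.0, 0.0], [0.0, 0.0, -1.0]]
ft_force: [0.3, 0.7, -4.7]
grip_width: 0.0121
gripper_force: 100.2
```

```bash
python3 - <<'E'
from h import *
s=env.observe(); print(s["time_s"],s["position"],s["tool_rot"],s["ft_force"])
im,d,c=shot("side"); im2,d2,c2=shot("scene")
z=np.load("side0.npz")
for n,dd,cc in(("side",d,c),("scene",d2,c2)):
    v,u=np.nonzero(dd>0); P=pts(n,np.c_[u,v],dd[v,u],cc)
    q=P[(abs(P[:,0]-.559)<.036)&(abs(P[:,1]+.009)<.028)]
    h,e=np.histogram(q[:,2],np.arange(.09,.2,.005)); print(n,h)
    t=P[(abs(P[:,2]-.08)<.004)&(P[:,0]>.6)&(P[:,0]<.66)&(abs(P[:,1]-.03)<.13)]; print("case z",np.median(t[:,2]),t.min(0),t.max(0))
a=cv2.resize(cv2.convertScaleAbs(im[140:275,245:365],alpha=1.5),(395,444),interpolation=cv2.INTER_CUBIC)
b=cv2.resize(cv2.convertScaleAbs(im2[185:320,205:325],alpha=1.5),(395,444),interpolation=cv2.INTER_CUBIC)
cv2.imwrite("pics/end.png",np.hstack([a,b]))
E
```

```text
8.3 [ 0.55917048 -0.00926481  0.16820984] [[-9.99953250e-01  9.65889850e-03 -4.51589883e-04]
 [ 9.65886354e-03  9.99953349e-01  7.95424151e-05]
 [ 4.52337108e-04  7.51768514e-05 -9.99999895e-01]] [ 0.28919066  0.70209922 -4.7162572 ]
side [  1   7   9   5   8  12   9  19  38  64 225  15   3   7   3   0   3  14
  37  35  46  29]
case z 0.08183139263108172 [ 0.60019818 -0.09951326  0.07609276] [0.6364902  0.15610574 0.08396212]
scene [  4  20  17  20  16  23  19  35  71 282  37   9   8  10   1   8  12  29
  51  45  68  27]
case z 0.0791642672921519 [ 0.60000761 -0.09977478  0.07611561] [0.63450576 0.15992327 0.08273003]
```

View pics/end.png

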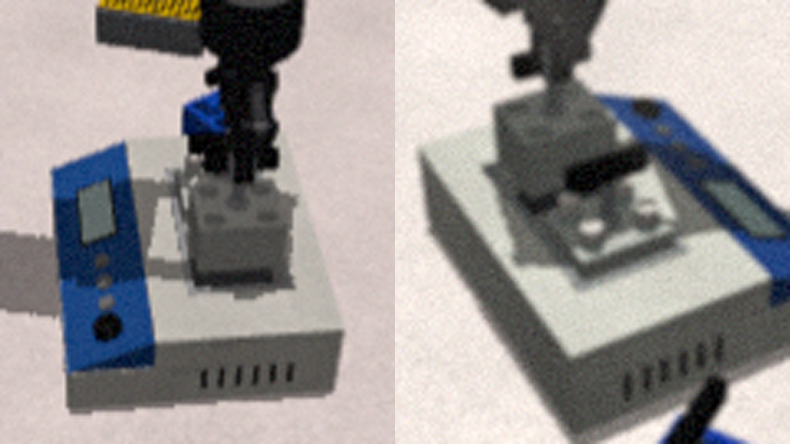

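The block hangs level over its open well, dark gap at left crop (235,272). Its top is at about 0.14, which puts the underside about 15 mm above the rim. The heater is flat and unmoved, and the vials are still in the other block at right crop (595,230). I'll hand it in.

```bash
python3 -c "
from rig import env
print(env.close_job())"
```

```text
the job is handed in; nothing more can be done
None
```

I rocked the empty -y block free and handed the job in at about 8.4 s, still gripped and level about 15 mm above its well's rim, with the heater and the vials where they were.

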